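# Zero the kitchen scale and hold its pan at one kilogram

### The job

Check the mechanical kitchen scale on the worktop: with its pan empty, turn the ribbed bezel round its dial until the diamond-shaped zero mark stands right at the needle's tip. Then push the pan down gently with the gripper, never to its bottom stop, until the needle points to the broad bar mark opposite the diamond (one kilogram), and finish while still holding the pan there with the zero still set. Leave the tin, the garlic and the spice jar beside the scale where they are.

Things in the scene. Friction and masses are not known exactly. Their poses are not given: they have to be found in the camera images.
- scale: White mechanical kitchen scale, 235 mm long (its y) by 110 mm (its x) on rubber feet, firmly standing on the worktop: it does not move. Origin: centre of its underside; z up; it is turned by up to 0.45 rad about z. The dial sits near its -y end (the robot's right) on a raised deck 96 x 86 mm whose top is 60 mm above the worktop; the pan is near its +y end, 130 mm from the dial's axis.
- bezel (a joint): Turn of the dial's bezel in rad about the upright axis, growing anticlockwise seen from above. At 0 the diamond zero mark is exactly at the needle's rest position; at the start it is 0.5 to 1.3 rad, so the bezel must be turned clockwise by the value read. It turns stiffly (about 0.06 N m) and stays where it is left.
- bezel_top (a point): Point on the dial's axis at the level of the bezel's rim, 85 mm above the worktop. The bezel is an aluminium ribbed ring, 60 mm across and 25 mm high (from the deck at 60 mm to 85 mm), that carries the white dial face 4 mm below its rim. It is round: it can be gripped across any diameter from above. The axes turn with the bezel: x points to the diamond.
- zero_mark (a point): Centre of the black diamond (10 mm) on the dial face, 21 mm from the dial's axis: zero. It turns with the bezel.
- kilo_mark (a point): Centre of the broad black bar (9.5 x 4 mm) on the dial face, straight across from the diamond, 21 mm from the axis: one kilogram. It turns with the bezel. Six short thin ticks, three on either side, divide the dial into steps of 250 g (45 degrees, 5 mm of pan travel).
- needle_tip (a point): Tip of the thin black needle, 21 mm from the dial's axis, about 2 mm above the dial face; behind the hub it has a short broad tail. With the empty pan it points along the scale's +x (away from the robot). It turns clockwise from above as the pan sinks: half a turn for 20 mm of travel.
- pan_top (a point): Centre of the flat upper face of the pan, 97 mm above the worktop when the pan is empty; it sinks with the pan: 77 mm above the worktop when the needle has turned half a turn, 57 mm at the bottom stop (a full turn).
- pan: The round steel pan, 104 mm across, 5 mm thick with a thin rim 2.5 mm higher, on a 24 mm stem; it only moves straight up and down, against a spring of 490 N/m: about 0.5 N to start it, about 10 N at 20 mm of travel, 20 N at the bottom stop (40 mm). Let go, it rises to the top again. Origin: centre of its underside, 92 mm above the worktop when empty; z up.
- fish_tin: Bystander: round flat food tin, 86 mm across, 40 mm high, behind the scale. Origin: centre of its underside.
- garlic: Bystander: garlic bulb, 56 mm across, 56 mm high, behind the scale. Origin: centre of its underside. Behind it, from about x = 0.58 on, wall cabinets hang 0.56 m above the worktop: keep the arm in front of them, also on the way from the start.
- spice_b: Bystander: spice jar with a dark cap, 44 mm across, 105 mm high, behind the scale. Origin: centre of its underside.

How it is judged:
On the way:
1. with the pan empty, the diamond zero mark stands at the needle's tip (within 0.17 rad) (value of joint bezel between -0.17 and 0.17 rad and height (world z) of pan_top above 0.095 m), for 0.3 s.
At the end, for the whole second after the job is handed in: The robot itself presses the pan (more than 6 N) and holds it still with the needle's tip within 8 mm of the centre of the broad bar, that is within half of a 250 g step (2.4 mm of pan travel with the zero exactly set), and the bezel within 0.19 rad of zero (distance between needle_tip and kilo_mark below 0.0082 m and value of joint bezel between -0.19 and 0.19 rad and linear speed of pan below 0.005 m/s and contact force between any of the fingers, the arm and pan above 6 N); the arm keeps its last pose, push and grip.
It fails at once if the pan is pushed to its bottom stop (beyond 37 mm) (height (world z) of pan_top below 0.06 m).
It fails at once if the tin is shifted by more than 20 mm (distance of fish_tin from where it was at the start of the episode above 0.02 m).
It fails at once if the garlic is shifted by more than 20 mm (distance of garlic from where it was at the start of the episode above 0.02 m).
It fails at once if the spice jar is shifted by more than 20 mm (distance of spice_b from where it was at the start of the episode above 0.02 m).
It also fails if it takes over 45 s, if anything falls off the work surface, if the arm or the gripper's body presses on something with over 40 N, if the wrist force passes 120 N, or if a joint passes its speed limit or range.

### The arm

A 6-joint arm with a two-finger parallel gripper is mounted at the origin on a cart in front of the work surface, level with it; the furniture and walls round the work are solid. World frame = base frame: x ahead of the robot, y to its left, z up, the work surface at z = 0. Lengths are in m, angles in rad, forces in N, time in s.
With the tool pointing down it reaches from about 0.35 to 0.975 m from the base axis. Payload 4.9 kg.
Tool frame: the origin (TCP) lies on the front face of the gripper's body, between the roots of the fingers; the fingertips stand ctrl.tip_extent ahead of it and the grasp point (between the pads) lies 54 mm ahead of it (ctrl.tip_extent is the distance from the TCP to the fingertips, in m); z points along the fingers, y is the line along which they close (so a half turn about z gives the same grasp; the last joint's range is limited). The gripper opens to 85 mm and grips with 20 to 120 N. Pads are 22 mm wide; open, the fingers measure 114 mm over their backs; the gripper's body (76 mm by 85 mm) begins 54 mm behind the grasp point. The pads swing forward as they close: fully open they stand 13 mm farther back than shut.
Start: joints at [1.158, 0.053, 1.613, -0, 1.476, -0.119], TCP at [0.181, 0.598, 0.304] pointing down, gripper open.
Joint ranges: [-3.01, 3.01], [-1.01, 2.22], [0.06, 2.58], [-1.02, 4.17], [0.09, 2.62], [-3.14, 3.14]. Speed limits (rad/s): [2.57, 2.57, 3.14, 3.14, 3.14, 3.14].

### API

Orientations are given as a rotation vector (axis times angle).
In Python, from station import ctrl gives the robot as it stands.
- The arm moves only by the tool apply_moves, never from a script. Its argument "rows" is one flat list of numbers, 6 for each row, row after row: the shift along the tool's x, y, z normalised to -1 to 1, where 1 is 0.6 m, then the turn, a rotation vector about the tool's x, y, z normalised to -1 to 1, where 1 is 90 degrees. A call has 1 to 20 rows; each row is the pose to reach, as a shift and turn from the pose commanded when the call began, along the tool's axes at that moment; what a row does not reach only later rows make up. A row lasts 1/10 s, in which the tool goes at most 50 mm and 8.59 degrees, less where a joint would pass 70% of its speed; a pose out of reach is approached as far as the arm can. A call with a number of a shift or a turn outside -1 to 1 is refused whole. A call with a gripper value outside its range is refused whole. "grip" is the opening, from 0 (shut) to 1 (fully open), set as the call begins (left out, the last holds). The fingers move at their own pace and stop on an object; "grip_force" is the grip in N (left out, the last holds). Time passes only in rows, so rows that repeat a pose let the fingers close. It gives the time, the measured TCP pose, the force, the opening and the grip force at its end, in the units of the state.
- ctrl.get_obs(): the state, without advancing time (a new reading comes with each control period).
- ctrl.get_image(name): name is "scene" or "side" or "wrist"; returns (picture, depth): 480x640x3 uint8, blue, green, red; 480x640 float32, m along the optical axis (not along the pixel's ray), 0 where there is no reading.
- ctrl.camera_model(name): a dict with "mtx" (3x3 intrinsics, pixels), "R" (3x3) and "t" (3): a world point X has camera coordinates R X + t; the wrist camera has in their place "tool_from_camera" (4x4, takes a point from camera to tool coordinates, whose origin is the TCP and whose axes are the flange's). Camera axes: x right, y down, z forward; pixel columns grow to the right and rows downward; lengths in m; the calibration is good to about 2 mm. A picture is of the moment at which its call begins: read the wrist's pose just before it. camera_model takes no time and is no camera call.
- ctrl.finish_job(): hands the job in; it is judged then, once.
The state is a dict: "t": time; "q": joint angles; "dq": joint speeds; "effort": joint torques, N m; "tool_pos": TCP position; "tool_rot": TCP orientation; "contact_force": force on the tool from outside, world axes, zero at the start; "wrist_torque": the same for the moment, N m; "opening": finger opening in m; "grip_force": force on a finger pad.
Only numpy, scipy, OpenCV 4.12 (cv2) and the standard library are available. Lean on these libraries where they do the work, as an engineer would, in place of code of your own. Each camera call takes 0.05 s, during which the arm holds its last target. There are 200 camera calls.

## Working session

There is one attempt and no reset: what is moved stays moved. The work goes in short steps, Python scripts to look and compute and a tool call to move; the robot and the scene stay as the last step left them, time stands still between calls to the robot, and variables do not carry over. Pictures are saved under pics/ and viewed, at most 10 in all, crops included, and the job is handed in when it is done.

Besides the shell and the picture viewer there is one more tool, called after ">>>" by a JSON object that holds its "op" and its "data". apply_moves: Moves the arm, as the interface text tells. Its arguments: {"type":"object","properties":{"rows":{"type":"array","items":{"type":"number"}},"grip":{"type":"number"},"grip_force":{"type":"number"}},"required":["rows"]}

```bash
mkdir -p pics; ls
python3 - <<'E'
from station import ctrl
import cv2,numpy as np
o=ctrl.get_obs();print({k:np.round(v,3) for k,v in o.items()},ctrl.tip_extent)
for n in("scene","side"):
    im,d=ctrl.get_image(n);cv2.imwrite(f"pics/{n}0.png",im);np.save(f"pics/{n}0.npy",d)
    print(n,{k:np.round(v,3).tolist() for k,v in ctrl.camera_model(n).items() if k in("mtx","R","t")})
print(ctrl.camera_model("wrist"))
E
```

```text
pics
{'t': np.float64(0.0), 'q': array([ 1.158,  0.053,  1.614,  0.   ,  1.476, -0.119]), 'dq': array([ 0.001,  0.   ,  0.   , -0.002, -0.   , -0.001]), 'effort': array([-0.0000e+00, -3.9369e+01, -3.7018e+01, -0.0000e+00,  7.0000e-03,
       -0.0000e+00]), 'tool_pos': array([0.181, 0.598, 0.303]), 'tool_rot': array([-4.600e-01, -3.107e+00,  3.000e-03]), 'contact_force': array([-0.227, -0.113,  0.439]), 'wrist_torque': array([0.028, 0.017, 0.001]), 'grip_force': np.float64(0.0), 'opening': np.float64(0.086)} 0.0726
scene {'mtx': [[534.639, 0.0, 310.582], [0.0, 534.639, 237.865], [0.0, 0.0, 1.0]], 'R': [[0.429, -0.903, 0.025], [-0.388, -0.21, -0.897], [0.816, 0.375, -0.441]], 't': [-0.383, 0.259, 0.514]}
side {'mtx': [[543.086, 0.0, 307.776], [0.0, 543.086, 245.447], [0.0, 0.0, 1.0]], 'R': [[-0.9, -0.435, 0.005], [-0.153, 0.304, -0.94], [0.408, -0.847, -0.34]], 't': [0.407, 0.233, 0.497]}
{'mtx': array([[365.75740736,   0.        , 320.32959782],
       [  0.        , 365.75740736, 238.96104818],
       [  0.        ,   0.        ,   1.        ]]), 'tool_from_camera': array([[-1.09866222e-03, -9.59624910e-01, -2.81280686e-01,
         7.12714110e-02],
       [ 9.99999366e-01, -9.84516378e-04, -5.47122812e-04,
        -4.22989060e-04],
       [ 2.48107237e-04, -2.81281109e-01,  9.59625383e-01,
        -6.94900849e-02],
       [ 0.00000000e+00,  0.00000000e+00,  0.00000000e+00,
         1.00000000e+00]])}
```

View pics/scene0.png

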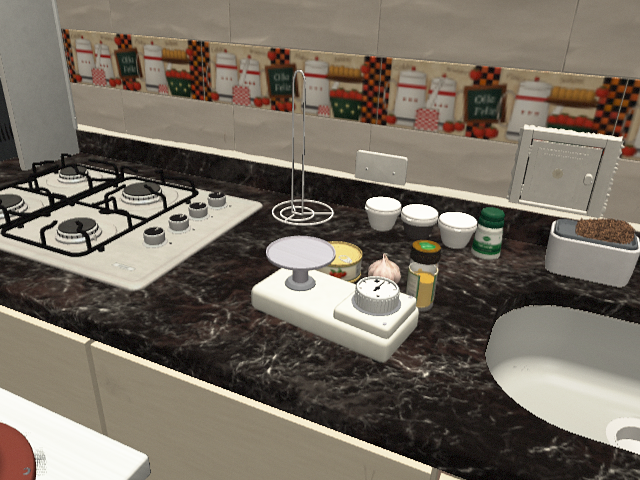

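View pics/side0.png

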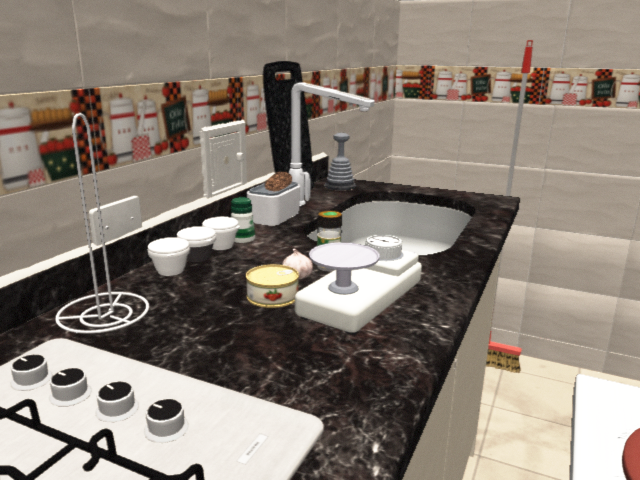

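The scene view shows the dial centre near (378,286) and the pan centre near (300,252). The tin, garlic and jar stand right behind the scale.

```bash
cat > h.py <<'E'
from station import ctrl
import cv2,numpy as np
from scipy.spatial.transform import Rotation as Ro
def ray(n,u,v,z,o=None):
    c=ctrl.camera_model(n);d=np.linalg.inv(c["mtx"])@[u,v,1]
    if n=="wrist":
        T=c["tool_from_camera"];R=Ro.from_rotvec(o["tool_rot"]).as_matrix()
        p=R@T[:3,3]+o["tool_pos"];d=R@T[:3,:3]@d
    else:
        p=-c["R"].T@c["t"];d=c["R"].T@d
    return p+d*(z-p[2])/d[2]
def proj_w(X,o):
    c=ctrl.camera_model("wrist");T=c["tool_from_camera"];R=Ro.from_rotvec(o["tool_rot"]).as_matrix()
    x=T[:3,:3].T@(R.T@(np.array(X)-o["tool_pos"])-T[:3,3]);x=c["mtx"]@x;return x[:2]/x[2]
E
python3 - <<'E'
from h import *
a=ray("scene",378,286,.081);b=ray("scene",300,252,.097)
print(a,b,np.linalg.norm((a-b)[:2]),ray("side",344,257,.097),ray("side",384,241,.085))
v=b-a;print("yaw",np.arctan2(v[1],v[0])-np.pi/2)
for p in[(345,278),(385,290),(425,308)]:print(ray("scene",*p,0))
o=ctrl.get_obs();R=Ro.from_rotvec(o["tool_rot"]).as_matrix();print(R.round(3))
im=cv2.imread("pics/scene0.png")[230:320,330:450];cv2.imwrite("pics/c0.png",cv2.resize(im,None,fx=6,fy=6,interpolation=2))
E
```

```text
[ 0.47028553 -0.30335239  0.081     ] [ 0.48297474 -0.17479205  0.097     ] 0.129185051268701 [ 0.47594984 -0.17082512  0.097     ] [ 0.45575632 -0.29872395  0.085     ]
yaw -0.09838371296084425
[ 0.59933325 -0.20582916  0.        ]
[ 0.59401412 -0.28012729  0.        ]
[ 5.71808873e-01 -3.53893098e-01  5.55111512e-17]
[[-0.957  0.29  -0.001]
 [ 0.29   0.957 -0.002]
 [ 0.    -0.002 -1.   ]]
```

View pics/c0.png

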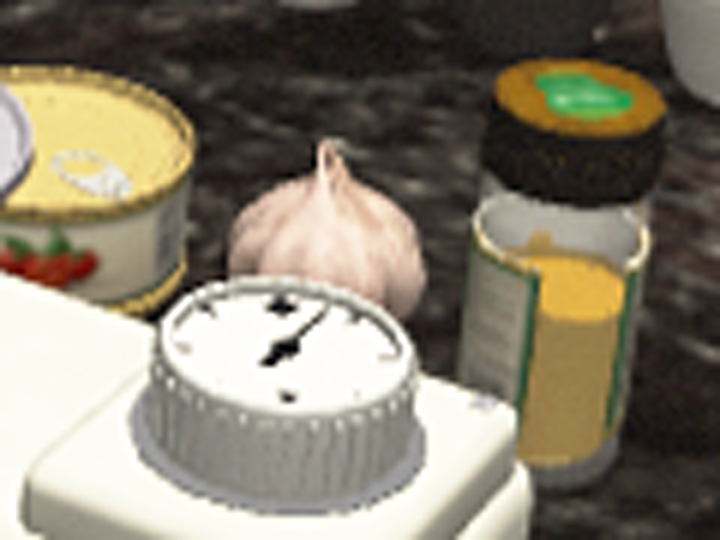

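>>> {"op": "apply_moves", "data": {"rows": [-0.6,-0.6,0,0,0,0,-0.6,-0.6,0,0,0,0,-0.6,-0.6,0,0,0,0,-0.6,-0.6,0,0,0,0,-0.6,-0.6,0,0,0,0,-0.6,-0.6,0,0,0,0,-0.6,-0.6,0,0,0,0,-0.6,-0.6,0,0,0,0,-0.6,-0.6,0,0,0,0,-0.6,-0.6,0,0,0,0,-0.6,-0.6,0,0,0,0,-0.6,-0.6,0,0,0,0], "grip": 1}}

```text
t: 1.3
tool_pos: [0.4216, 0.1482, 0.3035]
tool_rot: [-0.465, -3.106, 0.0]
contact_force: [0.5, 1.0, -0.2]
opening: 0.0849
grip_force: 0.0
```

>>> {"op": "apply_moves", "data": {"rows": [-0.295,-0.7,0,0,0,0,-0.295,-0.7,0,0,0,0,-0.295,-0.7,0,0,0,0,-0.295,-0.7,0,0,0,0,-0.295,-0.7,0,0,0,0,-0.295,-0.7,0,0,0,0,-0.295,-0.7,0,0,0,0,-0.295,-0.7,0,0,0,0,-0.295,-0.7,0,0,0,0,-0.295,-0.7,0,0,0,0,-0.295,-0.7,0,0,0,0]}}

```text
t: 2.4
tool_pos: [0.4698, -0.3034, 0.3031]
tool_rot: [-0.459, -3.107, -0.003]
contact_force: [-0.1, -0.1, 0.2]
opening: 0.0855
grip_force: 0.0
```

Run:
```python
from h import *
print("scene angle");D=lambda x,y:ray("scene",330+x/6,230+y/6,.081)
print(D(283,305),D(288,397),D(323,308))
o=ctrl.get_obs();im,d=ctrl.get_image("wrist");cv2.imwrite("pics/w1.png",im);np.save("pics/w1.npy",d)
import pickle;pickle.dump(o,open("pics/w1.pkl","wb"))
print(o["t"],o["tool_pos"],o["q"]);print(Ro.from_rotvec(o["tool_rot"]).as_matrix().round(3))
```

```text
scene angle
[ 0.48322101 -0.29766577  0.081     ] [ 0.4450093 -0.3120241  0.081    ] [ 0.48635977 -0.30656994  0.081     ]
2.4 [ 0.46977238 -0.30335806  0.30313766] [-7.06737129e-01 -1.02650782e-01  1.76676932e+00  7.29431021e-04
  1.47937182e+00 -1.98404522e+00]
[[-0.957  0.289 -0.001]
 [ 0.289  0.957  0.002]
 [ 0.001  0.001 -1.   ]]
```

View pics/w1.png

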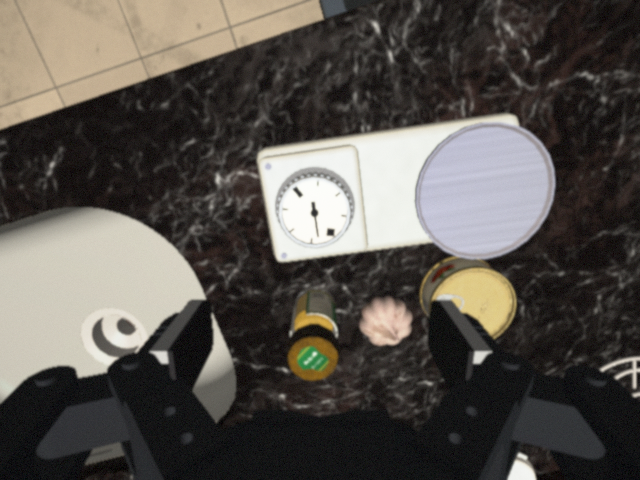

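Run:
```python
from h import *
import pickle;o=pickle.load(open("pics/w1.pkl","rb"))
W=lambda u,v,z:ray("wrist",u,v,z,o)
im=cv2.imread("pics/w1.png")[160:260,255:375];cv2.imwrite("pics/w1c.png",cv2.resize(im,None,fx=6,fy=6,interpolation=2))
a=W(314.5,211.5,.081);b=W(485,190,.099)
v=b-a;print(a,b,np.linalg.norm(v[:2]),"yaw",np.arctan2(v[1],v[0])-np.pi/2)
d,k,t=W(331,232,.081),W(298,191,.081),W(318,236,.083)
an=lambda p,q:np.arctan2(*(p-q)[:2][::-1])
print((d+k)/2,"diam",an(d,k),"needle",an(t,a),np.linalg.norm((d-k)[:2]))
```

```text
[ 0.45935107 -0.30541855  0.081     ] [ 0.4772597  -0.17674161  0.099     ] 0.1299171871260779 yaw -0.1382868506251691
[ 0.45967418 -0.30529291  0.081     ] diam 0.37086769084860643 needle -0.15552696516851278 0.043214991775619625
```

View pics/w1c.png

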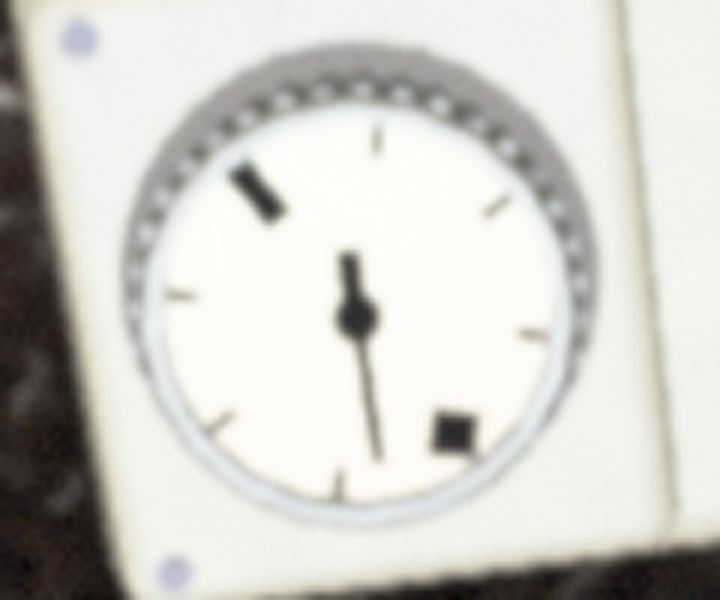

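The crop puts the diamond at (454,434), the bar at (258,192) and the needle tip at (379,460), so the bezel reads about 0.53 rad. I'm going down onto the bezel.

>>> {"op": "apply_moves", "data": {"rows": [0.0155,-0.008,0.05,0,0,-0.09,0.0155,-0.008,0.1,0,0,-0.18,0.0155,-0.008,0.14,0,0,-0.2,0.0155,-0.008,0.18,0,0,-0.2,0.0155,-0.008,0.21,0,0,-0.2,0.0155,-0.008,0.23,0,0,-0.2,0.0155,-0.008,0.25,0,0,-0.2,0.0155,-0.008,0.263,0,0,-0.2,0.0155,-0.008,0.263,0,0,-0.2]}}

```text
t: 3.35
tool_pos: [0.4586, -0.305, 0.1452]
tool_rot: [0.033, -3.14, -0.002]
contact_force: [-0.1, 0.2, 0.5]
opening: 0.0857
grip_force: 0.0
```

>>> {"op": "apply_moves", "data": {"rows": [0,0,0,0,0,0,0,0,0,0,0,0,0,0,0,0,0,0,0,0,0,0,0,0,0,0,0,0,0,0,0,0,0,0,0,0,0,0,0,0,0,0,0,0,0,0,0,0], "grip": 0.6, "grip_force": 30}}

```text
t: 4.15
tool_pos: [0.4593, -0.3054, 0.1477]
tool_rot: [-0.031, 3.14, 0.002]
contact_force: [-1.7, 4.8, 4.8]
opening: 0.0583
grip_force: 31.4
```

Run:
```python
from h import *
o=ctrl.get_obs();im,d=ctrl.get_image("wrist");cv2.imwrite("pics/w2.png",im)
print(ctrl.tip_extent,{k:np.round(v,4).tolist() for k,v in o.items()})
print(Ro.from_rotvec(o["tool_rot"]).as_matrix().round(3))
```

```text
0.0726 {'t': 4.15, 'q': [-0.7225, 0.0292, 1.9113, 0.0019, 1.2013, -2.314], 'dq': [-0.0005, 0.002, -0.0001, 0.0009, 0.0007, 0.0001], 'effort': [-1.5802, -32.2532, -32.652, -0.7124, -1.15, 0.0048], 'tool_pos': [0.4593, -0.3054, 0.1477], 'tool_rot': [-0.0314, 3.1404, 0.0023], 'contact_force': [-1.6522, 4.8354, 4.7986], 'wrist_torque': [0.8471, 0.2353, -0.0571], 'grip_force': 31.3891, 'opening': 0.0583}
[[-1.    -0.02   0.001]
 [-0.02   1.     0.002]
 [-0.001  0.001 -1.   ]]
```

View pics/w2.png

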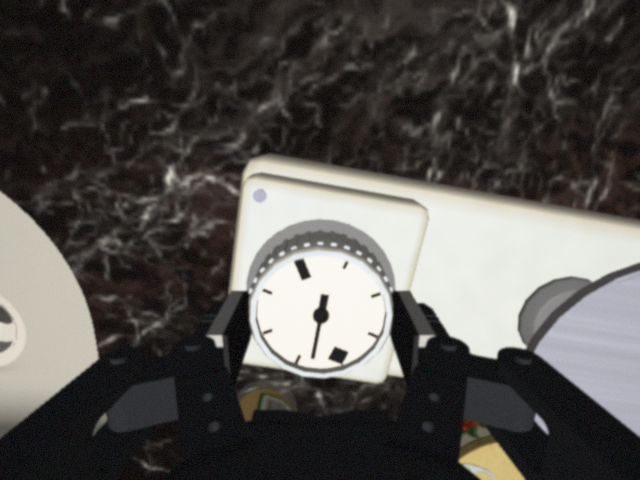

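The jaws hold the bezel. The diamond is at (339,355), the bar at (303,270), the needle tip at (313,357) and the hub at (321,315).

Run:
```python
from h import *
o=ctrl.get_obs()
W=lambda u,v,z:ray("wrist",u,v,z,o)
an=lambda p,q:np.arctan2(*(p-q)[:2][::-1])
d,k,t,h=W(339,355,.081),W(303,270,.081),W(313,357,.083),W(321,315,.083)
print((d+k)/2,h,an(d,k),an(t,h),an(d,k)-an(t,h))
```

```text
[ 0.46013127 -0.30536906  0.081     ] [ 0.45950394 -0.30565769  0.083     ] 0.3844081456319868 -0.15053401388748006 0.5349421595194668
```

>>> {"op": "apply_moves", "data": {"rows": [0,0,0,0,0,0.06,0,0,0,0,0,0.12,0,0,0,0,0,0.18,0,0,0,0,0,0.24,0,0,0,0,0,0.3,0,0,0,0,0,0.34,0,0,0,0,0,0.34,0,0,0,0,0,0.34,0,0,0,0,0,0.34]}}

```text
t: 5.1
tool_pos: [0.4593, -0.3053, 0.1477]
tool_rot: [0.799, 3.038, 0.003]
contact_force: [-1.1, 4.8, 4.8]
opening: 0.0582
grip_force: 31.4
```

Run:
```python
from h import *
o=ctrl.get_obs();im,d=ctrl.get_image("wrist")
print(o["tool_rot"],o["q"][5],o["wrist_torque"])
cv2.imwrite("pics/w3.png",cv2.resize(im[230:400,220:430],None,fx=3.5,fy=3.5,interpolation=2))
```

```text
[0.7987147  3.0376842  0.00331387] -1.7797958168163022 [ 0.91879901  0.14714189 -0.08065927]
```

View pics/w3.png

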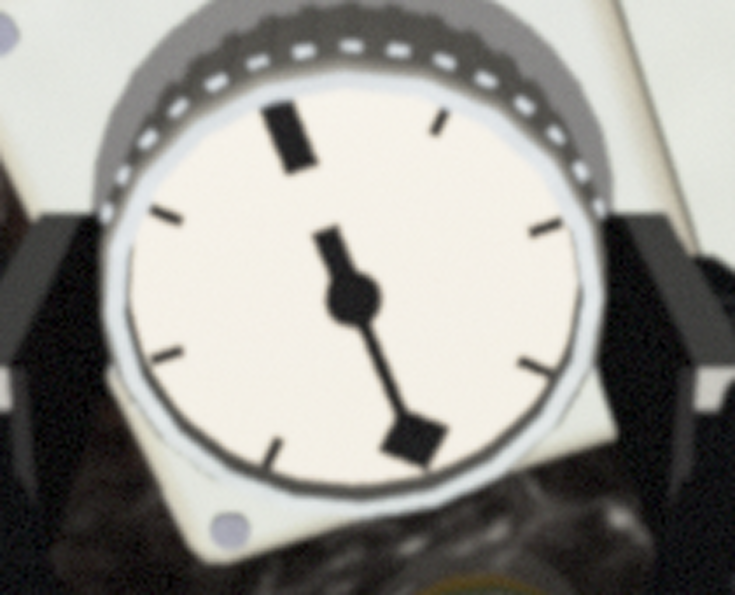

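The needle tip at (405,425) runs into the diamond at (414,440), so the zero is set. I'm releasing the bezel, lifting and going over the pan.

>>> {"op": "apply_moves", "data": {"rows": [0,0,0,0,0,0,0,0,0,0,0,0,0,0,0,0,0,0,0,0,0,0,0,0,0,0,0,0,0,0,0,0,0,0,0,0,0,0,-0.03,0,0,0,0,0,-0.08,0,0,0,0,0,-0.133,0,0,0,0,0,-0.133,0,0,0], "grip": 1}}

```text
t: 6.15
tool_pos: [0.4608, -0.3075, 0.2317]
tool_rot: [0.796, 3.03, -0.007]
contact_force: [-0.3, -0.8, 0.6]
opening: 0.0852
grip_force: 0.0
```

>>> {"op": "apply_moves", "data": {"rows": [0.02,0.06,0,0,0,0,0.04,0.12,0,0,0,0,0.06,0.17,0,0,0,0,0.078,0.201,0,0,0,0,0.078,0.201,0,0,0,0,0.078,0.201,0,0,0,0,0.078,0.201,0,0,0,0,0.078,0.201,0,0,0,0,0.078,0.201,0,0,0,0,0.078,0.201,0,0,0,0], "grip": 0}}

```text
t: 7.15
tool_pos: [0.4773, -0.1783, 0.2259]
tool_rot: [-0.799, -3.038, 0.0]
contact_force: [-0.2, -0.1, -0.3]
opening: -0.0001
grip_force: 0.0
```

Run:
```python
from h import *
o=ctrl.get_obs();im,d=ctrl.get_image("wrist")
print(ctrl.tip_extent,{k:np.round(v,4).tolist() for k,v in o.items() if k!='effort'})
cv2.imwrite("pics/w4.png",im)
```

```text
0.0726 {'t': 7.15, 'q': [-0.5037, -0.1662, 1.9557, -0.0, 1.3521, -1.5598], 'dq': [0.0038, -0.0028, -0.0003, -0.0003, 0.0006, -0.0013], 'tool_pos': [0.4773, -0.1783, 0.2259], 'tool_rot': [-0.7995, -3.0381, 0.0], 'contact_force': [-0.154, -0.0773, -0.2588], 'wrist_torque': [0.009, 0.0178, -0.0388], 'grip_force': 0.0, 'opening': -0.0001}
```

View pics/w4.png

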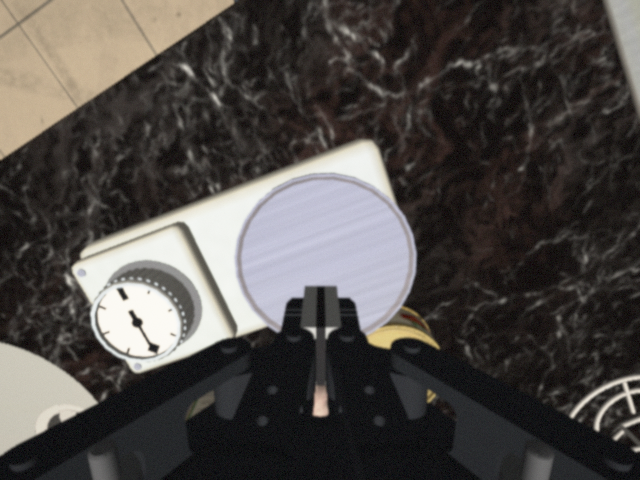

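The zero stayed set after release, and the closed fingertips are over the pan centre. I'm lowering part way first.

>>> {"op": "apply_moves", "data": {"rows": [0,0,0.03,0,0,0,0,0,0.05,0,0,0,0,0,0.06,0,0,0,0,0,0.07,0,0,0,0,0,0.08,0,0,0,0,0,0.09,0,0,0,0,0,0.1,0,0,0,0,0,0.1,0,0,0,0,0,0.1,0,0,0,0,0,0.1,0,0,0]}}

```text
t: 8.2
tool_pos: [0.4774, -0.1778, 0.1663]
tool_rot: [-0.798, -3.039, 0.0]
contact_force: [-1.6, 1.3, 2.6]
opening: 0.0001
grip_force: 1.1
```

>>> {"op": "apply_moves", "data": {"rows": [0,0,0.005,0,0,0,0,0,0.01,0,0,0,0,0,0.015,0,0,0,0,0,0.02,0,0,0,0,0,0.025,0,0,0,0,0,0.028,0,0,0,0,0,0.028,0,0,0,0,0,0.028,0,0,0,0,0,0.028,0,0,0]}}

```text
t: 9.1
tool_pos: [0.4777, -0.1779, 0.1504]
tool_rot: [0.798, 3.038, -0.0]
contact_force: [-4.0, 1.9, 11.1]
opening: 0.0
grip_force: 5.0
```

Run:
```python
from h import *
o=ctrl.get_obs();im,d=ctrl.get_image("wrist");s,_=ctrl.get_image("scene")
print({k:np.round(v,4).tolist() for k,v in o.items() if k!='effort'})
u,v=map(int,proj_w([.4595,-.3054,.081],o));print(u,v)
y,x=max(v-70,0),max(u-70,0)
a=im[y:y+140,x:x+140];a=cv2.resize(a,(400,400),interpolation=2)
b=cv2.resize(s[255:325,340:410],(400,400),interpolation=2)
cv2.imwrite("pics/w5.png",np.hstack([a,b]));cv2.imwrite("pics/w5full.png",im);print(x,y)
```

```text
{'t': 9.1, 'q': [-0.5026, -0.0751, 2.0087, -0.0001, 1.2076, -1.5598], 'dq': [-0.0007, -0.0003, 0.0006, -0.0005, -0.0029, -0.0015], 'tool_pos': [0.4777, -0.1779, 0.1504], 'tool_rot': [0.7978, 3.0382, -0.0002], 'contact_force': [-4.0334, 1.938, 11.0527], 'wrist_torque': [0.338, 0.6984, 0.014], 'grip_force': 4.9856, 'opening': 0.0}
57 402
0 332
```

View pics/w5.png

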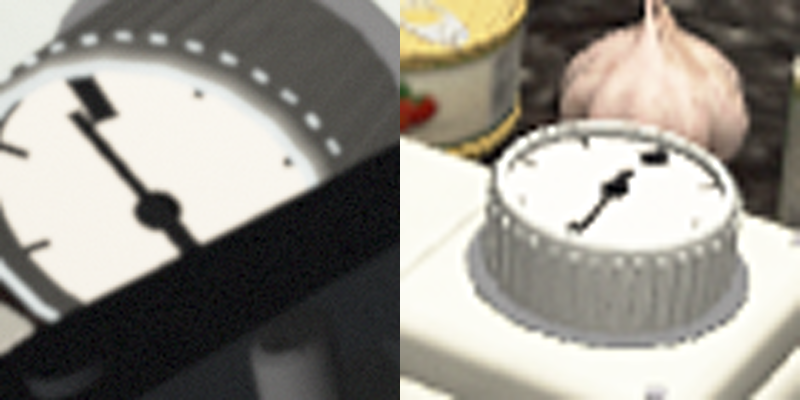

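The needle tip at (75,115) touches the edge of the bar, centred near (92,98). It is about 0.8 mm of pan travel short, so I'll press slightly more.

>>> {"op": "apply_moves", "data": {"rows": [0,0,0.0015,0,0,0,0,0,0.0015,0,0,0,0,0,0.0015,0,0,0,0,0,0.0015,0,0,0,0,0,0.0015,0,0,0,0,0,0.0015,0,0,0]}}

```text
t: 9.8
tool_pos: [0.4777, -0.1779, 0.1496]
tool_rot: [0.798, 3.038, -0.0]
contact_force: [-3.9, 1.6, 10.2]
opening: -0.0
grip_force: 5.2
```

Run:
```python
from h import *
o=ctrl.get_obs();im,d=ctrl.get_image("wrist")
print({k:np.round(v,4).tolist() for k,v in o.items() if k!='effort'})
cv2.imwrite("pics/w6.png",cv2.resize(im[332:472,0:140],(500,500),interpolation=2))
```

```text
{'t': 9.8, 'q': [-0.5026, -0.074, 2.0092, -0.0001, 1.206, -1.5598], 'dq': [0.0003, -0.0004, 0.0003, -0.0011, -0.0009, 0.0019], 'tool_pos': [0.4777, -0.1779, 0.1496], 'tool_rot': [0.7979, 3.0382, -0.0002], 'contact_force': [-3.9214, 1.5881, 10.2044], 'wrist_torque': [0.3502, 0.6913, -0.0243], 'grip_force': 5.1857, 'opening': -0.0}
```

View pics/w6.png

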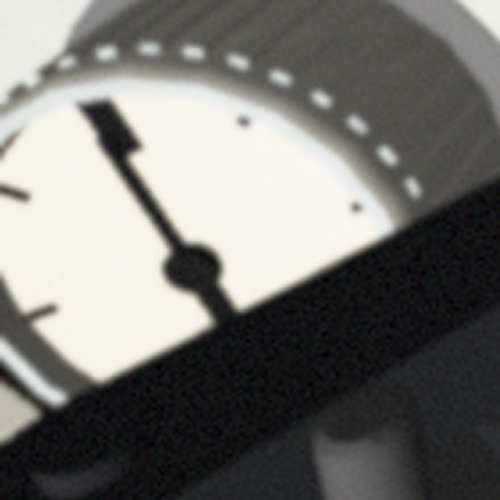

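The needle now lies over the bar, with its tip near (100,122) on the bar. The pan is held still at about 10 N, so I'm handing in.

```bash
python3 -c "
from station import ctrl
print(ctrl.finish_job())"
```

```text
the job is handed in; nothing more can be done
None
```

I set the zero mark at the needle and handed the job in with the pan held still at about 10 N and the needle on the one-kilogram bar; the arm never went near the tin, garlic or jar, and no verdict came back.

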